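# Set up the curing stand and hold its shield

## Robot

A 6-joint arm with a two-finger parallel gripper is mounted at the origin on the work surface. World frame = base frame: x ahead of the robot, y to its left, z up, the work surface at z = 0. Lengths are in mm, angles in rad, forces in N, time in s.
With the tool pointing down it reaches from about 300 to 775 mm from the base axis. Payload 14.6 kg.
Tool frame: the origin (TCP) lies on the centre line of the jaws, within the pads' length; the fingertips stand 8 mm ahead of it and the grasp point (between the pads) lies 11 mm behind it; z points along the fingers, y is the line along which they close (so a half turn about z gives the same grasp; the last joint's range is limited). The gripper opens to 94 mm and grips with 3 to 60 N. Pads are 16 mm wide; open, the fingers measure 119 mm over their backs; the gripper's body (75 mm by 177 mm) begins 78 mm behind the grasp point.
Start: joints at [1.201, 0.3, 1.521, -0, 1.321, -0.067], TCP at [164.004, 524.969, 213.446] pointing down, gripper open.
Joint ranges: [-3.03, 3.03], [-0.79, 2.21], [0.23, 2.52], [-1.04, 4.18], [0, 3.07], [-2.55, 2.55]. Speed limits (rad/s): [2.22, 2.22, 2.57, 3.14, 3.14, 3.14].

## Interface

Orientations are given as [roll, pitch, yaw] about the fixed x, y, z axes, in that order (R = Rz(yaw) Ry(pitch) Rx(roll)).
In Python, from cell import manip gives the robot as it stands.
- The arm moves only by the tool jog_arm, never from a script. Its argument "rows" is one flat list of numbers, 7 for each row, row after row: the shift along the world's x, y, z in cm, then the turn, a rotation vector about the world's x, y, z in rad, then the closure, from 0 (fully open) to 1 (shut). In form: [dx, dy, dz, rx, ry, rz, fingers, dx, dy, dz, rx, ry, rz, fingers, ...]. A call has 1 to 20 rows; each row shifts and turns the commanded pose from where the row before left it; what a row does not reach is not made up. A row lasts 1/12 s, in which the tool goes at most 41.7 mm and 7.16 degrees, less where a joint would pass 70% of its speed; a pose out of reach is approached as far as the arm can. A call with a gripper value outside its range is refused whole. The fingers move at their own pace and stop on an object; "newtons" is the grip in N (left out, the last holds). Time passes only in rows, so rows that do not move let the fingers close. It gives the time, the measured TCP pose, the force, the opening and the grip force at its end, in the units of the state.
- manip.read_state(): the state, without advancing time (a new reading comes with each control period).
- manip.camera(name): name is "side" or "top" or "wrist"; returns (picture, depth): 400x640x3 uint8, blue, green, red; 400x640 float32, mm along the optical axis (not along the pixel's ray), 0 where there is no reading.
- manip.camera_model(name): a dict with "K" (3x3 intrinsics, pixels), "k1" (the pictures are not rectified: a ray, as slopes to the right and down, at radius r is drawn at 1 + k1 r^2 times it, then the intrinsics apply), "R" (3x3) and "t" (3): a world point X has camera coordinates R X + t. Camera axes: x right, y down, z forward; pixel columns grow to the right and rows downward; lengths in mm; the calibration is good to about 2 mm. A picture is of the moment at which its call begins: read the wrist's pose just before it. camera_model takes no time and is no camera call; for the wrist camera it gives the pose at the moment of the call.
- manip.sign_off(): hands the job in; it is judged then, once.
The state is a dict: "clock": time; "joints": joint angles; "qd": joint speeds; "effort": joint torques, N m; "eef_pos": TCP position; "eef_rot": TCP orientation; "wrist_force": force on the tool from outside, world axes, zero at the start; "moment": the same for the moment, N m; "finger_gap": finger opening in mm; "finger_force": force on a finger pad.
Only numpy, scipy, OpenCV 4.12 (cv2) and the standard library are available. Lean on these libraries where they do the work, as an engineer would, in place of code of your own. Each camera call takes 0.05 s, during which the arm holds its last target. There are 200 camera calls.

## Task

Gently set the small rectangular block with the tooth crown on the stand's stage, centred between the two stops, and let it go. Then, with the amber shield still leaning back, flip its kickstand down past its over-centre point until it snaps fully down, and only after that raise the shield by its top rail to upright. Nothing latches it and it falls back by itself, so finish while still holding the rail with the fingers and the shield steady and upright; leave everything else on the bench where it is.

Things in the scene. Friction and masses are not known exactly. Their poses are not given: they have to be found in the camera images.
- block: rectangular plaster block, 28 (its x) x 44 (its y) x 16 mm high, with a white tooth crown 12 mm across and 10 mm high in the middle of its top (26 mm overall), 45 g. Origin: centre of its underside, z up. It is the only rectangular piece with a crown; it lies loose on the bench beside the stand, in any of three spots, turned about z.
- stage_mid (a point): centre of the stage's top, 22 mm above the bench: a raised steel pad, 44 mm along x, on a fixed base plate 220 x 250 x 12 mm (the stand, any place and yaw). Axes are the stand's: z up, y along the hinge, +x towards the shield. A dark stop, 44 mm along x, 12 mm above the stage, stands at its +y and at its -y end, 50 mm free between them, so the block's 44 mm side goes along y. Open at -x and +x.
- shield_hub (a point): middle of the shield's hinge line, 32 mm above the bench and 95 mm to the +x side of stage_mid. The hinge line runs along the stand's y. The point's axes turn with the shield.
- rail_mid (a point): middle of the shield's top rail, a level round steel bar, 14 mm in diameter, 144 mm long, parallel to the hinge, between two side posts. With the shield upright it is 178 mm above the hinge line and 18 mm to its +x side (210 mm above the bench). Below the rail is an open gap of 39 mm, then the amber panel. Grip here; the round rail can turn between the fingers.
- shield (a joint): lean of the amber shield (156 mm wide, about 0.55 kg), rad: 0 = upright, 0.5 = leaning back on its rest (top towards the stand's +x), as it starts; negative = past upright towards the stage. Free hinge, no latch, nothing to hold it: from upright it falls back. With the kickstand down, the foot meets the base plate slightly past upright.
- kickstand (a joint): kickstand angle, rad: 0 folded up, 1.1 fully down (stops). Its over-centre spring pushes it up below about 0.45 and snaps it down beyond (under 2 N). The leg swings on the shield's +y side, square to the hinge. With the shield leaning back, at 0 it points up and to the stage 43 degrees from vertical, at 0.82 level, at 1.1 16 degrees below. Press down on top of the foot.
- kick_pivot (a point): the kickstand's pivot on the outside of the shield's +y post, 70 mm above the hinge line along the shield, 91 mm to the +y side of its middle.
- foot (a point): a point on the axis of the kickstand's foot, a black rubber cross bar 14 mm in diameter and 40 mm long, parallel to the hinge; 115 mm from the pivot axis, 17 mm further out (+y) than kick_pivot. Press it from above or from its shield side: pressed on its stage side it jams towards the pivot.
- puck: round plaster puck with a crown, 36 mm across, 26 mm high overall; leave alone. Origin: centre of its underside.
- shade_plate: flat white ceramic plate 26 x 76 x 5 mm; leave alone. Origin: centre of its underside, long side along its y.
- paste_jar: small jar with a black lid, 40 mm across, 40 mm high, left of the stand; leave alone. Origin: centre of its underside.
- rinse_bottle: clear bottle 60 mm across, 150 mm high, to the left of the stand; leave alone. Origin: centre of its underside.
- spatula: spatula 170 mm long lying on the bench left of the stand; leave alone. Origin: its underside near the middle.
- mixing_bowl: white ceramic bowl, 70 mm across, 35 mm high, on the far right; leave alone. Origin: centre of its underside.
Not all that is in view belongs to the job. What is shaped like the block but pink or purple is not meant.

How it is judged (in metres and radians):
On the way, in this order (a step that is already met when the one before it is completed fails the run):
1. the block rests on the stage between the stops, centred, let go (horizontal distance between block and stage_mid below 0.007 m and z of block in the frame of stage_mid between -0.003 and 0.004 m and angle between the y axis of block and the y axis of stage_mid, either way round below 0.15 rad and angle between block's own z axis and vertical below 0.08 rad and linear speed of block below 0.03 m/s and contact force between the fingers and block below 0.1 N), for 0.2 s.
2. the kickstand is flipped fully down with the shield still leaning back (value of joint kickstand above 1 rad and value of joint shield above 0.35 rad), for 0.2 s.
3. the shield is upright, held by its rail (value of joint shield between -0.08 and 0.08 rad and contact force between the fingers and shield_c0 above 1 N and value of joint kickstand above 1 rad), for 0.2 s.
At the end, for the whole second after the job is handed in: The block lies flat on the stage within 7 mm of its centre, its long side within 0.15 rad of the stops' direction, not touched; the kickstand is fully down (above 1.0 rad); the shield stands still within 0.08 rad of upright, held by the fingers on its top rail (contact over 1 N) (all of step 1 and all of step 3 and velocity of joint shield between -0.1 and 0.1 rad/s); the arm keeps its last pose, push and grip.
It fails at once if a bystander (puck, plate, jar, bottle, spatula or bowl) is moved by more than 30 mm (distance of any of puck, shade_plate, paste_jar, rinse_bottle, spatula, mixing_bowl from where it was at the start of the episode above 0.03 m).
It fails at once if the block is dropped or thrown (faster than 0.5 m/s while not in the fingers) (linear speed of block above 0.5 m/s and contact force between the fingers and block below 0.05 N).
It also fails if it takes over 58 s, if anything falls off the work surface, if the arm or the gripper's body presses on something with over 40 N, if the wrist force passes 120 N, or if a joint passes its speed limit or range.

## Working session

There is one attempt and no reset: what is moved stays moved. The work goes in short steps, Python scripts to look and compute and a tool call to move; the robot and the scene stay as the last step left them, time stands still between calls to the robot, and variables do not carry over. Pictures are saved under pics/ and viewed, at most 10 in all, crops included, and the job is handed in when it is done.

Besides the shell and the picture viewer there is one more tool, called after "Emit:" as name(argument=value, ...) on one line, values as JSON. jog_arm: Moves the arm, as the interface text tells. Its arguments: {"type":"object","properties":{"rows":{"type":"array"},"newtons":{"type":"number"}},"required":["rows"]}

```bash
ls; mkdir -p pics
cat > h.py <<'E'
import numpy as np, cv2
from cell import manip
def snap(n):
    m=manip.camera_model(n); p,d=manip.camera(n); return p,d,m
def cloud(d,m):
    K=np.array(m["K"],float);k1=m["k1"]
    v,u=np.mgrid[0:d.shape[0],0:d.shape[1]].astype(float)
    pts=np.stack([u.ravel(),v.ravel()],1)[:,None]
    n=cv2.undistortPoints(pts,K,np.array([k1,0,0,0.])).reshape(-1,2)
    z=d.ravel().astype(float)
    C=np.c_[n*z[:,None],z]
    X=(C-np.array(m["t"]).ravel())@np.array(m["R"])
    X[z<=0]=np.nan
    return X.reshape(*d.shape,3)
def proj(X,m):
    K=np.array(m["K"],float)
    X=np.atleast_2d(np.array(X,float))
    return cv2.projectPoints(X,cv2.Rodrigues(np.array(m["R"],float))[0],np.array(m["t"],float).ravel(),K,np.array([m["k1"],0,0,0.]))[0].reshape(-1,2)
E
python3 - <<'E'
from h import *
for n in("top","side"):
    p,d,m=snap(n); cv2.imwrite(f"pics/{n}0.png",p); np.savez(f"{n}0.npz",p=p,d=d,**{k:np.array(m[k]) for k in("K","k1","R","t")})
    print(n,-np.array(m["R"]).T@np.array(m["t"]).ravel(),m["K"],m["k1"])
print(manip.read_state())
E
```

```text
pics
top [ 495.45725669   58.92058932 1114.73144539] [[381.99310861   0.         319.60358077]
 [  0.         381.99310861 203.69383006]
 [  0.           0.           1.        ]] 0.0035864478774639517
side [ 318.2611591   791.3838998  1020.70206636] [[434.87824123   0.         312.96178562]
 [  0.         434.87824123 198.67310048]
 [  0.           0.           1.        ]] -0.04967774502368874
{'clock': 0.1, 'joints': array([ 1.20140993e+00,  3.00423794e-01,  1.52150912e+00, -3.23428166e-05,
        1.32070197e+00, -6.65733093e-02]), 'qd': array([ 0.00040162, -0.00156566, -0.00042514, -0.00233016, -0.00176686,
        0.00076864]), 'effort': array([ 2.65984942e-03, -5.32643366e+01, -3.53281546e+01,  7.10636401e-02,
        2.34632904e-02, -6.97317114e-05]), 'eef_pos': array([163.92884667, 524.76660937, 212.94271782]), 'eef_rot': array([-3.14055065e+00, -3.80743777e-05,  2.83878757e+00]), 'wrist_force': array([ 0.02690168,  0.17641946, -0.02462365]), 'moment': array([ 0.03002064, -0.00728367, -0.00808542]), 'finger_force': 0.0, 'finger_gap': 94.14360952754826}
```

View pics/top0.png

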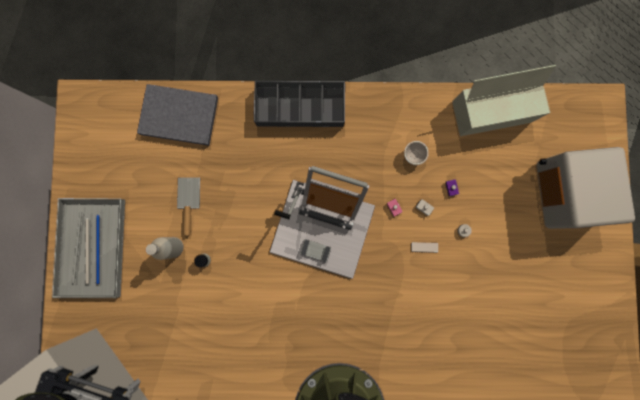

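View pics/side0.png

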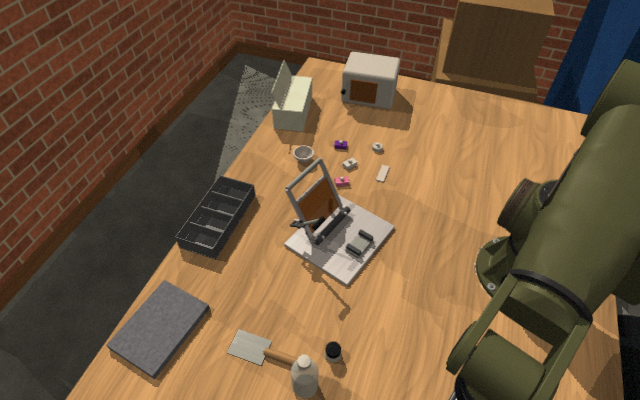

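The top view shows the stand at about (325,230) with +x pointing up the image, the shield leaning away and the kickstand foot on the left at (283,213). The white crowned block is at (425,208), with the pink (394,208) and purple (452,188) decoys, puck (465,231) and plate (425,247) nearby.

```bash
python3 - <<'E'
from h import *
def rect(X,mask,name,zmin,zmax):
    q=X[mask&(X[...,2]>zmin)&(X[...,2]<zmax)]
    if len(q)<6: print(name,len(q));return
    (c,s,a)=cv2.minAreaRect(q[:,:2].astype(np.float32)); print(name,len(q),"c",np.round(c,1),"s",np.round(s,1),"a",round(a,1),"zmed",round(np.median(q[:,2]),1))
for n in("top","side"):
    f=np.load(n+"0.npz"); X=cloud(f["d"],f); np.save(n+"X.npy",X)
    def roi(x0,x1,y0,y1): return (X[...,0]>x0)&(X[...,0]<x1)&(X[...,1]>y0)&(X[...,1]<y1)
    if n=="top":
        b=X[208,425]; s=X[250,316]; print("block px",b,"stage px",s, "plate",X[255,345],"foot",X[213,283],"rail",X[178,338], "bench",X[290,325],"pink",X[208,394])
    B=roi(b[0]-35,b[0]+35,b[1]-35,b[1]+35)
    rect(X,B,n+" block",9,40); rect(X,B,n+" crown",19,40)
    S=roi(s[0]-45,s[0]+45,s[1]-50,s[1]+50)
    rect(X,S,n+" stage",18,26);rect(X,S,n+" stops",29,40); rect(X,S,n+" both",18,40)
    P=roi(s[0]-200,s[0]+250,s[1]-200,s[1]+200)
    rect(X,P,n+" plate",8,15)
    rect(X,P,n+" rail",175,230)
E
python3 - <<'E'
import cv2
a=cv2.imread('pics/top0.png')[160:285,260:480]; b=cv2.imread('pics/side0.png')[130:290,270:410]
a=cv2.resize(a,None,fx=3.6,fy=3.6,interpolation=cv2.INTER_CUBIC); cv2.imwrite('pics/topc.png',a)
E
```

```text
block px [ 569.43876977 -240.65049372   25.61767715] stage px [447.56613609  69.65496135  20.36742288] plate [433.58157584 -13.51925199  11.34380251] foot [544.26570824 150.22718749 174.53162065] rail [631.00895159  15.46693562 183.10712092] bench [332.37752031  42.97520185  -1.37505632] pink [ 568.99828793 -152.87679453   21.96104036]
top block 159 c [ 573.4 -243.1] s [44.3 28.5] a 55.2 zmed 15.8
top crown 20 c [ 574.6 -238.9] s [30.3 15.7] a 62.8 zmed 24.0
top stage 282 c [443.8  73.1] s [80.7 53. ] a 76.5 zmed 22.4
top stops 133 c [448.   71.7] s [73.9 43.4] a 72.9 zmed 34.2
top both 430 c [443.   73.1] s [79.7 54.4] a 73.5 zmed 23.6
top plate 3933 c [509.7  52.8] s [249.7 219.3] a 73.0 zmed 11.9
top rail 398 c [612.   69.2] s [ 99. 241.] a 20.9 zmed 184.5
side block 100 c [ 574.3 -242.8] s [45.5 33.3] a 55.7 zmed 15.5
side crown 11 c [ 578.2 -237.1] s [25.6 13.9] a 42.0 zmed 25.3
side stage 245 c [449.7  76.3] s [76.9 50.3] a 78.5 zmed 21.8
side stops 130 c [448.5  72.2] s [76.2 43.7] a 73.0 zmed 33.4
side both 404 c [446.6  74.7] s [79.7 50.8] a 72.8 zmed 23.6
side plate 3472 c [510.   53.6] s [252.2 220. ] a 72.8 zmed 11.8
side rail 279 c [613.6  68.5] s [ 99.3 239.4] a 20.3 zmed 184.0
```

View pics/topc.png

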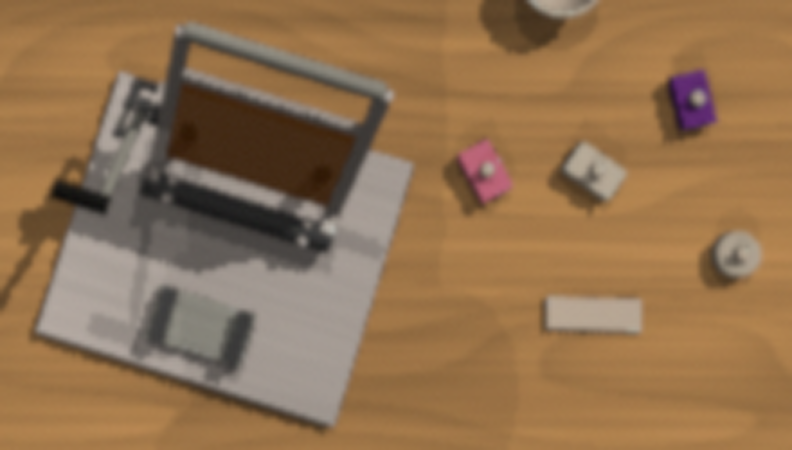

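The block is at about (574,-243) with its long axis at 55°. The stage is at about (448,72), with the stand's y axis at 73° (yaw -17°). I'll move above the block with the closing direction at -35°.

Emit:
jog_arm(rows=[1.85,-3.5,0,0,0,-0.094,0.3,1.85,-3.5,0,0,0,-0.094,0.3,1.85,-3.5,0,0,0,-0.094,0.3,1.85,-3.5,0,0,0,-0.094,0.3,1.85,-3.5,0,0,0,-0.094,0.3,1.85,-3.5,0,0,0,-0.094,0.3,1.85,-3.5,0,0,0,-0.094,0.3,1.85,-3.5,0,0,0,-0.094,0.3,1.85,-3.5,0,0,0,-0.094,0.3,1.85,-3.5,0,0,0,-0.094,0.3,1.85,-3.5,0,0,0,-0.094,0.3,1.85,-3.5,0,0,0,-0.094,0.3,1.85,-3.5,0,0,0,-0.094,0.3,1.85,-3.5,0,0,0,-0.094,0.3,1.85,-3.5,0,0,0,-0.094,0.3,1.85,-3.5,0,0,0,-0.094,0.3,1.85,-3.5,0,0,0,-0.094,0.3,1.85,-3.5,0,0,0,-0.094,0.3,1.85,-3.5,0,0,0,-0.094,0.3,1.85,-3.5,0,0,0,-0.094,0.3])

```text
clock: 1.77
eef_pos: [534.4, -177.0, 213.1]
eef_rot: [-3.141, 0.0, 0.954]
wrist_force: [0.9, 0.2, 1.1]
finger_gap: 65.9
finger_force: 0.0
```

Emit:
jog_arm(rows=[2.0,-3.3,-2.0,0,0,0,0.3,1.9,-3.3,-2,0,0,0,0.3,0,0,-2,0,0,0,0.3,0,0,0,0,0,0,0.3,0,0,0,0,0,0,0.3])

```text
clock: 2.18
eef_pos: [571.0, -238.2, 154.0]
eef_rot: [-3.139, 0.0, 0.959]
wrist_force: [0.0, 0.2, 1.6]
finger_gap: 65.9
finger_force: 0.0
```

```bash
cat > w.py <<'E'
from h import *
s=manip.read_state(); p,d,m=snap("wrist"); X=cloud(d,m); cv2.imwrite("pics/w1.png",p)
print(s["eef_pos"],s["eef_rot"],s["finger_gap"])
q=X[(abs(X[...,0]-574)<34)&(abs(X[...,1]+243)<34)]
for lo,hi in((8,35),(12,18.5),(21,35)):
    r=q[(q[:,2]>lo)&(q[:,2]<hi)]; 
    print(lo,len(r), cv2.minAreaRect(r[:,:2].astype(np.float32)) if len(r)>5 else 0, np.median(r[:,2]) if len(r) else 0)
E
python3 w.py
```

```text
[ 571.01256804 -238.23211472  154.03693696] [-3.13887489e+00  3.17629100e-04  9.58616069e-01] 65.90565076197072
8 1055 ((572.5654907226562, -244.24623107910156), (44.34126281738281, 27.887041091918945), 54.417362213134766) 15.79392029791006
12 935 ((572.5458984375, -244.2736053466797), (44.27393341064453, 27.887041091918945), 54.417362213134766) 15.704976168293632
21 93 ((572.82080078125, -244.0998992919922), (10.444252967834473, 10.16058349609375), 9.033793449401855) 24.961447702703676
```

View pics/w1.png

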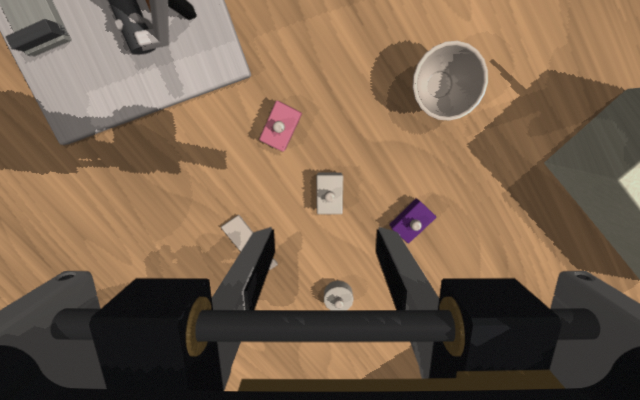

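The wrist view shows the white block at (329,194), between the jaws and clear of the decoys. Its measured position is (572.6,-244.2), with its long axis at 54.4°.

Emit:
jog_arm(rows=[0.16,-0.6,-3.0,0,0,-0.009,0.3,0,0,-3.5,0,0,0,0.3,0,0,-3.2,0,0,0,0.3,0,0,-2.5,0,0,0,0.3,0,0,-1.3,0,0,0,0.3,0,0,-0.5,0,0,0,0.3,0,0,0,0,0,0,0.3,0,0,0,0,0,0,0.3])

```text
clock: 2.9
eef_pos: [574.2, -244.8, 17.0]
eef_rot: [3.139, -0.0, 0.95]
wrist_force: [-1.3, 0.2, -0.4]
finger_gap: 65.7
finger_force: 0.0
```

Emit:
jog_arm(rows=[-0.15,0.05,-0.25,0,0,0,0.3,0,0,-0.25,0,0,0,0.3,0,0,0,0,0,0,0.5,0,0,0,0,0,0,0.65,0,0,0,0,0,0,0.8,0,0,0,0,0,0,0.8,0,0,0,0,0,0,0.8,0,0,0,0,0,0,0.8], newtons=12)

```text
clock: 3.57
eef_pos: [571.7, -244.2, 9.9]
eef_rot: [-3.142, 0.0, 0.95]
wrist_force: [0.1, 0.2, 0.6]
finger_gap: 29.7
finger_force: 0.0
```

Emit:
jog_arm(rows=[0,0,0,0,0,0,0.8,0,0,0,0,0,0,0.8,0,0,0,0,0,0,0.8])

```text
clock: 3.82
eef_pos: [571.7, -244.1, 9.9]
eef_rot: [3.142, -0.0, 0.95]
wrist_force: [0.3, -1.0, -0.2]
finger_gap: 27.6
finger_force: 12.0
```

Emit:
jog_arm(rows=[0,0,1.5,0,0,0,0.8,0,0,3,0,0,0,0.8,0,0,4,0,0,0,0.8,0,0,3.5,0,0,0,0.8,-2.5,2.4,1,0,0,0.03,0.8,-2.5,2.9,0,0,0,0.03,0.8,-2.5,2.9,0,0,0,0.03,0.8,-2.0,3.4,0,0,0,0.03,0.8,-1.0,3.6,0,0,0,0.03,0.8,-1.0,3.6,0,0,0,0.03,0.8,-0.8,3.6,0,0,0,0.03,0.8,0,3.6,0,0,0,0.03,0.8,0,3.0,0,0,0,0.03,0.8,0,2.6,0,0,0,0.03,0.8,0,0,0,0,0,0.025,0.8,0,0,0,0,0,0,0.8,0,0,0,0,0,0,0.8,0,0,0,0,0,0,0.8])

```text
clock: 5.32
eef_pos: [448.7, 71.0, 139.9]
eef_rot: [-3.142, 0.0, 1.273]
wrist_force: [0.2, -0.4, -0.7]
finger_gap: 28.1
finger_force: 12.0
```

```bash
cat > w2.py <<'E'
from h import *
s=manip.read_state(); p,d,m=snap("wrist"); X=cloud(d,m); cv2.imwrite("pics/w2.png",p); np.save("w2X.npy",X)
print(s["eef_pos"],s["eef_rot"],s["finger_gap"],s["finger_force"])
q=X[(abs(X[...,0]-448)<60)&(abs(X[...,1]-72)<60)]
for lo,hi in((19,25),(30,38)):
    r=q[(q[:,2]>lo)&(q[:,2]<hi)]; 
    print(lo,len(r), cv2.minAreaRect(r[:,:2].astype(np.float32)) if len(r)>5 else 0, np.median(r[:,2]) if len(r) else 0)
q=X[(X[...,2]>8)&(X[...,2]<15)&(abs(X[...,0]-500)<150)&(abs(X[...,1]-60)<160)]
print(len(q),cv2.minAreaRect(q[:,:2].astype(np.float32)))
E
python3 w2.py
```

```text
[448.72093415  71.03652032 139.85239252] [-3.14151612e+00  1.32964740e-04  1.27297358e+00] 28.079859436601577 11.998520493507385
19 1666 ((449.4765930175781, 80.25801086425781), (60.373992919921875, 43.975868225097656), 73.23316192626953) 21.785201063064928
30 595 ((448.1617431640625, 74.7348861694336), (66.10052490234375, 43.59382247924805), 73.6813735961914) 33.726801599659076
25958 ((508.50482177734375, 51.57599639892578), (249.8556365966797, 220.26210021972656), 72.835693359375)
```

View pics/w2.png

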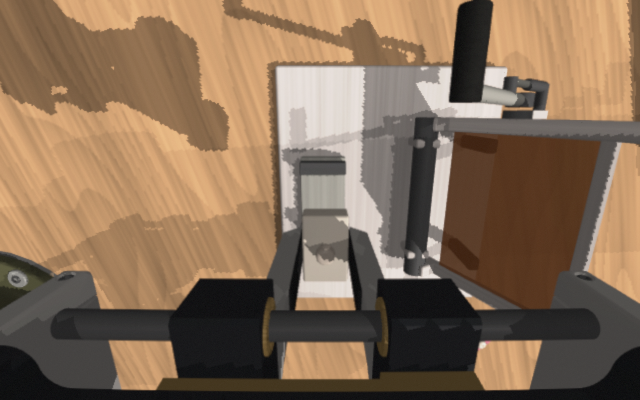

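Run:
```python
from h import *
X=np.load("w2X.npy").reshape(-1,3); a=np.radians(-17.0); ex=np.array([np.cos(a),np.sin(a)]); ey=np.array([-ex[1],ex[0]])
L=np.c_[(X[:,:2]-[448,72])@ex,(X[:,:2]-[448,72])@ey,X[:,2]]
near=(abs(L[:,0])<40)&(abs(L[:,1])<50)
p=lambda v:np.round(np.percentile(v,[1,5,50,95,99]),1)
st=L[near&(L[:,2]>31.5)&(L[:,2]<36)&(L[:,1]>5)]; print("stop+ x",p(st[:,0]),"y",p(st[:,1]),len(st))
st=L[near&(L[:,2]>31.5)&(L[:,2]<36)&(L[:,1]<-5)]; print("stop- x",p(st[:,0]) if len(st) else 0,"y",p(st[:,1]) if len(st) else 0,len(st))
g=L[near&(L[:,2]>20.5)&(L[:,2]<23)]; print("stage x",p(g[:,0]),"y",p(g[:,1]))
b=L[near&(L[:,2]>60)&(L[:,2]<160)];  
b=b[(abs(b[:,0])<13)&(b[:,1]<30)]; print("held z",p(b[:,2]),"y",p(b[:,1]))
t=b[(b[:,2]>np.median(b[:,2])-3)&(b[:,2]<np.median(b[:,2])+3)]; print("held top y",p(t[:,1]),t[:,1].min(),t[:,1].max(),len(t))
for n in("top","side"):
    Y=np.load(n+"X.npy").reshape(-1,3); l=np.c_[(Y[:,:2]-[448,72])@ex,(Y[:,:2]-[448,72])@ey,Y[:,2]]
    k=(abs(l[:,0])<40)&(abs(l[:,1])<50)&(l[:,2]>31)&(l[:,2]<37); l=l[k]
    for sg in(1,-1):
        q=l[l[:,1]*sg>0]; print(n,sg,"x",p(q[:,0]),"y",p(q[:,1]))
```

```text
stop+ x [-22.5 -20.6  -0.9  18.8  20.8] y [24.4 24.6 29.5 34.9 35. ] 563
stop- x [-22.1 -22.  -22.  -22.  -22. ] y [-30.6 -30.6 -30.1 -29.  -28.9] 3
stage x [-22.5 -21.   -1.1  18.8  20.3] y [-13.3 -11.9   6.   36.9  38. ]
held z [132.4 138.5 145.8 155.3 156.6] y [-21.5 -19.3   3.8  21.2  21.4]
held top y [-21.6 -19.9   3.8  20.4  21.3] -22.516264564854882 22.036665564904737 2465
top 1 x [-21.2 -19.8   0.1  20.3  21.4] y [25.1 25.5 30.1 35.8 36.5]
top -1 x [-21.1 -20.   -0.4  19.3  21.2] y [-36.9 -36.4 -31.5 -25.7 -25.4]
side 1 x [-21.2 -18.4  -1.3  18.2  21.6] y [24.6 25.1 31.5 37.5 38.3]
side -1 x [-20.7 -19.3   0.4  20.6  22.1] y [-37.6 -35.9 -30.4 -25.3 -24.4]
```

Emit:
jog_arm(rows=[-0.15,0,-2,0,0,0,0.8,0,0,-3,0,0,0,0.8,0,0,-2.5,0,0,0,0.8,0,0,-1.5,0,0,0,0.8,0,0,-0.8,0,0,0,0.8,0,0,-0.2,0,0,0,0.8,0,0,0,0,0,0,0.8,0,0,0,0,0,0,0.8,0,0,0,0,0,0,0.8])

```text
clock: 6.12
eef_pos: [447.8, 71.8, 40.9]
eef_rot: [3.14, -0.001, 1.275]
wrist_force: [-0.2, -0.7, -0.9]
finger_gap: 28.1
finger_force: 12.0
```

Emit:
jog_arm(rows=[0,0,-0.25,0,0,0,0.8,0,0,-0.25,0,0,0,0.8,0,0,-0.2,0,0,0,0.8,0,0,-0.1,0,0,0,0.8,0,0,0,0,0,0,0.8,0,0,0,0,0,0,0.8,0,0,0,0,0,0,0.8])

```text
clock: 6.7
eef_pos: [447.2, 71.9, 31.8]
eef_rot: [-3.142, 0.0, 1.275]
wrist_force: [-0.0, 0.4, 0.6]
finger_gap: 27.9
finger_force: 12.0
```

Emit:
jog_arm(rows=[0,0,-0.04,0,0,0,0.8,0,0,0,0,0,0,0.68,0,0,0,0,0,0,0.6,0,0,0,0,0,0,0.5,0,0,0,0,0,0,0.5,0,0,0,0,0,0,0.5,0,0,2,0,0,0,0.5,0,0,4,0,0,0,0.5,0,0,4,0,0,0,0.5,0,0,1,0,0,0,0.5,0,0,0,0,0,0,0.5])

```text
clock: 7.62
eef_pos: [448.6, 72.0, 144.3]
eef_rot: [3.136, -0.002, 1.275]
wrist_force: [0.3, 0.3, -0.0]
finger_gap: 47.2
finger_force: 0.0
```

```bash
cat > w3.py <<'E'
from h import *
a=np.radians(-17.0); ex=np.array([np.cos(a),np.sin(a)]); ey=np.array([-ex[1],ex[0]])
s=manip.read_state(); print(s["eef_pos"],s["eef_rot"],s["finger_gap"],s["clock"])
for n in("wrist","top"):
    p,d,m=snap(n); X=cloud(d,m).reshape(-1,3); cv2.imwrite(f"pics/{n}3.png",p)
    L=np.c_[(X[:,:2]-[448,72])@ex,(X[:,:2]-[448,72])@ey,X[:,2]]
    L=L[(abs(L[:,0])<35)&(abs(L[:,1])<45)]
    t=L[(L[:,2]>35.5)&(L[:,2]<41)]; c=L[(L[:,2]>43)&(L[:,2]<55)]
    if len(t)>9: print(n,"blk",cv2.minAreaRect(t[:,:2].astype(np.float32)),np.median(t[:,2]),len(t),"crown",c.mean(0) if len(c) else 0)
    for sg in(1,-1):
        q=L[(L[:,2]>31)&(L[:,2]<35.3)&(L[:,1]*sg>23)]
        if len(q)>5: print(n,"stop",sg,np.round(np.percentile(q[:,0],[2,98]),1),np.round(np.percentile(q[:,1],[2,98]),1),len(q))
E
python3 w3.py
```

```text
[448.55873827  71.99560775 144.33906103] [ 3.13629804e+00 -2.10337013e-03  1.27481883e+00] 47.152352406868175 7.6167
wrist blk ((2.5651016235351562, -0.505096435546875), (35.80067443847656, 70.55646514892578), 4.438753128051758) 37.6668488328301 1134 crown [-0.40095229  0.525184   46.95023111]
wrist stop 1 [-21.9  20.1] [23.6 35.3] 583
wrist stop -1 [-22.2  20.2] [-37.4 -26.3] 475
```

Run:
```python
from h import *
a=np.radians(-17.0); ex=np.array([np.cos(a),np.sin(a)]); ey=np.array([-ex[1],ex[0]])
p,d,m=snap("wrist"); X=cloud(d,m); cv2.imwrite("pics/w4.png",p[100:400,160:480])
L=np.dstack([(X[...,:2]-[448,72])@ex,(X[...,:2]-[448,72])@ey,X[...,2]]).reshape(-1,3)
L=L[(abs(L[:,0])<19)&(abs(L[:,1])<23.5)]
t=L[(L[:,2]>36.5)&(L[:,2]<40)]; print(np.round(np.percentile(t,[0.5,5,50,95,99.5],axis=0),1),cv2.minAreaRect(t[:,:2].astype(np.float32)))
c=L[(L[:,2]>43)]; print(np.round(np.percentile(c,[1,50,99],axis=0),1))
```

```text
[[-13.7 -21.4  36.5]
 [-12.7 -19.4  36.8]
 [ -0.1   2.1  37.8]
 [ 12.3  19.8  38.8]
 [ 13.5  21.5  39.5]] ((-0.3768653869628906, 0.035045623779296875), (27.458175659179688, 43.2637939453125), 0.6478216052055359)
[[-1.860e+01 -3.000e-01  4.670e+01]
 [-1.000e-01  2.130e+01  2.580e+02]
 [ 1.860e+01  2.340e+01  2.652e+02]]
```

View pics/w4.png

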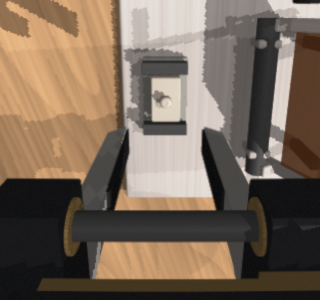

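The wrist view shows the block seated between the stops at crop (165,100), released and about 1 mm off centre. Next is the kickstand, so I'll measure the foot from the stored clouds.

Run:
```python
from h import *
a=np.radians(-17.0); ex=np.array([np.cos(a),np.sin(a)]); ey=np.array([-ex[1],ex[0]])
for n in("top","side"):
    X=np.load(n+"X.npy").reshape(-1,3); L=np.c_[(X[:,:2]-[448,72])@ex,(X[:,:2]-[448,72])@ey,X[:,2]]
    f=L[(abs(L[:,0]-50)<25)&(abs(L[:,1]-108)<35)&(L[:,2]>155)]
    print(n,len(f),np.round(np.percentile(f,[2,10,50,90,98],axis=0),1).tolist())
    f=L[(abs(L[:,0]-196)<25)&(abs(L[:,1])<55)&(L[:,2]>165)]
    print(n,"rail",len(f),np.round(np.percentile(f,[2,10,50,90,98],axis=0),1).tolist())
    l=L[(L[:,0]>70)&(L[:,0]<110)&(abs(L[:,1]-105)<30)&(L[:,2]>90)]
    print(n,"leg",len(l),np.round(np.percentile(l,[2,50,98],axis=0),1).tolist())
```

```text
top 97 [[59.1, 85.8, 165.7], [60.3, 88.2, 169.5], [65.9, 104.2, 174.6], [71.7, 120.8, 176.8], [73.1, 123.9, 178.0]]
top rail 255 [[188.9, -52.6, 179.3], [189.6, -44.5, 181.7], [194.7, -0.6, 185.2], [200.7, 43.4, 187.6], [202.2, 52.2, 189.3]]
top leg 67 [[70.2, 86.1, 129.7], [83.7, 91.1, 154.8], [107.9, 121.3, 176.3]]
side 90 [[59.7, 86.4, 165.8], [60.7, 90.8, 168.0], [64.6, 109.2, 173.2], [71.5, 125.0, 176.8], [73.3, 126.7, 178.5]]
side rail 177 [[189.5, -54.0, 176.0], [190.2, -44.9, 179.7], [193.6, 1.9, 184.6], [199.5, 45.6, 187.5], [202.9, 53.5, 188.9]]
side leg 50 [[70.3, 88.3, 127.4], [87.8, 94.4, 150.2], [108.1, 125.2, 174.5]]
```

Emit:
jog_arm(rows=[0,0,4,0,0,0,1,0,0,4,0,0,0,1,1.5,1.5,2,0,0,0,1,2.4,2.5,0,0,0,0,1,2.4,2.5,0,0,0,0,1,2,2.5,0,0,0,0,1,0,0,0,0,0,0,1,0,0,0,0,0,0,1], newtons=20)

```text
clock: 8.43
eef_pos: [530.0, 162.6, 238.6]
eef_rot: [-3.138, 0.002, 1.276]
wrist_force: [-0.5, -0.7, 0.2]
finger_gap: 0.7
finger_force: 0.0
```

Emit:
jog_arm(rows=[1.55,-0.75,0,0,0,0,1,0,0,-2,0,0,0,1,0,0,-1.8,0,0,0,1,0,0,-0.6,0,0,0,1,0,0,0,0,0,0,1,0,0,0,0,0,0,1])

```text
clock: 8.93
eef_pos: [545.5, 154.0, 197.8]
eef_rot: [-3.141, 0.0, 1.274]
wrist_force: [0.4, -0.1, 0.4]
finger_gap: 0.6
finger_force: 0.0
```

Emit:
jog_arm(rows=[0,0,-0.6,0,0,0,1,0,0,-0.6,0,0,0,1,-0.36,0.11,-0.44,0,0,0,1,-0.36,0.11,-0.44,0,0,0,1,-0.36,0.11,-0.44,0,0,0,1,-0.36,0.11,-0.44,0,0,0,1,0,0,0,0,0,0,1,0,0,0,0,0,0,1])

```text
clock: 9.6
eef_pos: [531.1, 158.9, 167.9]
eef_rot: [-3.141, 0.0, 1.275]
wrist_force: [-0.3, -0.0, 0.9]
finger_gap: 0.5
finger_force: 0.4
```

Emit:
jog_arm(rows=[-0.28,0.09,-0.5,0,0,0,1,-0.28,0.08,-0.5,0,0,0,1,-0.27,0.08,-0.5,0,0,0,1,-0.26,0.08,-0.5,0,0,0,1,-0.2,0.06,-0.5,0,0,0,1,-0.2,0.06,-0.55,0,0,0,1,-0.15,0.05,-0.55,0,0,0,1,-0.14,0.04,-0.55,0,0,0,1,0,0,0,0,0,0,1,0,0,0,0,0,0,1])

```text
clock: 10.43
eef_pos: [513.4, 164.1, 126.1]
eef_rot: [-3.141, 0.0, 1.275]
wrist_force: [-1.0, -1.2, -0.0]
finger_gap: 0.5
finger_force: 0.0
```

```bash
cat > kf.py <<'E'
from h import *
import sys
a=np.radians(-17.0); ex=np.array([np.cos(a),np.sin(a)]); ey=np.array([-ex[1],ex[0]])
for n in("top","side"):
    p,d,m=snap(n); X=cloud(d,m); cv2.imwrite(f"pics/{n}_{sys.argv[1]}.png",p)
    L=np.dstack([(X[...,:2]-[448,72])@ex,(X[...,:2]-[448,72])@ey,X[...,2]])
    dark=(p.max(2)<60)
    for nm,k in (("foot",(abs(L[...,0]-45)<35)&(abs(L[...,1]-108)<25)&(L[...,2]>30)&(L[...,2]<185)&dark),("rail",(L[...,0]>80)&(L[...,0]<230)&(abs(L[...,1])<60)&(L[...,2]>170))):
        f=L[k]
        if len(f)>3: print(n,nm,len(f),np.round(np.percentile(f,[5,50,95],axis=0),1).tolist())
E
python3 kf.py a
```

```text
top rail 279 [[189.1, -54.1, 180.6], [194.7, 0.0, 185.4], [201.6, 53.9, 188.9]]
side foot 62 [[28.7, 90.1, 53.0], [32.2, 112.4, 58.5], [37.6, 125.4, 163.1]]
side rail 150 [[190.2, -28.6, 178.2], [194.3, 16.7, 184.7], [201.9, 55.2, 187.9]]
```

The side camera puts the foot centre at local (32, z about 53), so the kickstand has snapped fully down. The shield is still leaning, with the rail at local x 195.5 and z 180. I'll go to the rail.

Emit:
jog_arm(rows=[0,0,4,0,0,0,0.55,0,0,4,0,0,0,0.55,0,0,3.5,0,0,0,0.55,2.03,-2.49,0,0,0,0,0.55,2.03,-2.49,0,0,0,0,0.55,2.03,-2.49,0,0,0,0,0.55,2.03,-2.49,0,0,0,0,0.55,2.03,-2.49,0,0,0,0,0.55,2.03,-2.49,0,0,0,0,0.55,0,0,-2,0,0,0,0.55,0,0,0,0,0,0,0.55,0,0,0,0,0,0,0.55])

```text
clock: 11.53
eef_pos: [634.8, 14.9, 220.8]
eef_rot: [-3.14, 0.0, 1.275]
wrist_force: [-0.3, 0.4, 0.3]
finger_gap: 42.7
finger_force: 0.0
```

Run:
```python
from h import *
a=np.radians(-17.0); ex=np.array([np.cos(a),np.sin(a)]); ey=np.array([-ex[1],ex[0]])
s=manip.read_state(); d0=s["eef_pos"][:2]-[448,72]; print(s["eef_pos"],"tcp local",d0@ex,d0@ey)
p,d,m=snap("wrist"); X=cloud(d,m); cv2.imwrite("pics/w5.png",p)
L=np.dstack([(X[...,:2]-[448,72])@ex,(X[...,:2]-[448,72])@ey,X[...,2]]).reshape(-1,3)
f=L[(L[:,2]>174)&(L[:,2]<192)&(abs(L[:,0]-196)<25)&(abs(L[:,1])<90)]
for lo,hi in((-80,-40),(-40,0),(0,30),(30,60)):
    g=f[(f[:,1]>lo)&(f[:,1]<hi)]
    if len(g)>5: print(lo,len(g),np.round(np.percentile(g[:,0],[2,50,98]),1),np.round(np.percentile(g[:,2],[2,50,98]),1))
```

```text
[634.81192118  14.85990577 220.78308555] tcp local 195.3552754525888 -0.024824012398242834
-80 649 [187.8 195.4 201.9] [175.9 185.1 187. ]
-40 859 [188.4 194.7 201.6] [180.  185.2 187.1]
0 746 [188.8 195.5 202.2] [179.9 185.1 187.2]
30 820 [189.  195.5 201.9] [180.2 185.3 187. ]
```

View pics/w5.png

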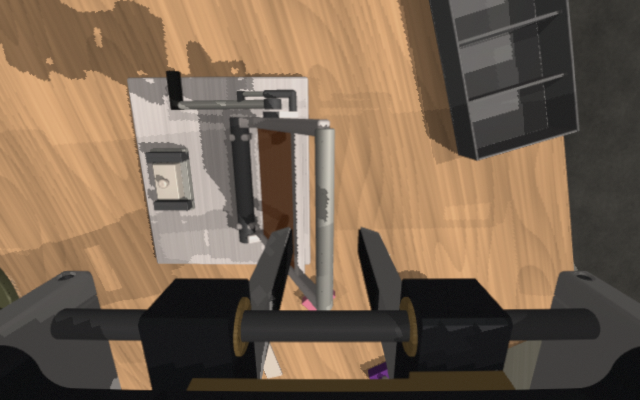

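The rail (column 324) is centred between the jaws. The kickstand lies down at (185,100) and the block is on the stage at (172,183). I'll descend and grip.

Emit:
jog_arm(rows=[0,0,-2,0,0,0,0.55,0,0,-2,0,0,0,0.55,0,0,-1,0,0,0,0.55,0,0,0,0,0,0,0.55,0,0,0,0,0,0,0.7,0,0,0,0,0,0,1,0,0,0,0,0,0,1,0,0,0,0,0,0,1,0,0,0,0,0,0,1,0,0,0,0,0,0,1,0,0,0,0,0,0,1], newtons=25)

```text
clock: 12.5
eef_pos: [634.4, 15.2, 172.2]
eef_rot: [-3.139, 0.0, 1.275]
wrist_force: [-10.7, 2.3, 7.4]
finger_gap: 13.5
finger_force: 25.0
```

Emit:
jog_arm(rows=[-0.36,0.11,0.23,0,0,0,1,-0.36,0.11,0.23,0,0,0,1,-0.36,0.11,0.23,0,0,0,1,-0.37,0.11,0.24,0,0,0,1,-0.38,0.12,0.2,0,0,0,1,-0.38,0.12,0.2,0,0,0,1,-0.39,0.12,0.19,0,0,0,1,-0.39,0.12,0.19,0,0,0,1,0,0,0,0,0,0,1,0,0,0,0,0,0,1])

```text
clock: 13.33
eef_pos: [605.6, 24.0, 189.3]
eef_rot: [3.14, -0.0, 1.275]
wrist_force: [4.5, 0.7, 5.7]
finger_gap: 13.2
finger_force: 25.0
```

Emit:
jog_arm(rows=[-0.4,0.12,0.16,0,0,0,1,-0.4,0.12,0.16,0,0,0,1,-0.4,0.12,0.15,0,0,0,1,-0.4,0.12,0.15,0,0,0,1,-0.41,0.13,0.11,0,0,0,1,-0.41,0.13,0.11,0,0,0,1,-0.41,0.13,0.11,0,0,0,1,-0.42,0.13,0.11,0,0,0,1,-0.42,0.13,0.07,0,0,0,1,-0.42,0.13,0.07,0,0,0,1,-0.42,0.13,0.07,0,0,0,1,-0.42,0.13,0.07,0,0,0,1,0,0,0,0,0,0,1,0,0,0,0,0,0,1,0,0,0,0,0,0,1,0,0,0,0,0,0,1,0,0,0,0,0,0,1])

```text
clock: 14.75
eef_pos: [556.1, 39.1, 201.7]
eef_rot: [-3.141, 0.0, 1.275]
wrist_force: [1.8, 3.2, 0.6]
finger_gap: 13.1
finger_force: 25.0
```

Run:
```python
from h import *
a=np.radians(-17.0); ex=np.array([np.cos(a),np.sin(a)]); ey=np.array([-ex[1],ex[0]])
s=manip.read_state(); d0=s["eef_pos"][:2]-[448,72]; print(s["eef_pos"],"tcp local",d0@ex,d0@ey,s["wrist_force"],s["finger_force"])
for n in("side","wrist","top"):
    p,d,m=snap(n); X=cloud(d,m); 
    if n=="side": cv2.imwrite("pics/s6.png",cv2.resize(p[110:310,230:450],None,fx=2.7,fy=2.7,interpolation=cv2.INTER_CUBIC))
    L=np.dstack([(X[...,:2]-[448,72])@ex,(X[...,:2]-[448,72])@ey,X[...,2]]).reshape(-1,3)
    f=L[(L[:,2]>198)&(L[:,2]<222)&(abs(L[:,0]-113)<25)&(abs(abs(L[:,1])-45)<23)]
    if len(f)>9: print(n,"rail",len(f),np.round(np.percentile(f[:,0],[2,50,98]),1),np.round(np.percentile(f[:,2],[2,50,98]),1))
    f=L[(abs(L[:,2]-37.8)<1.3)&(abs(L[:,0])<22)&(abs(L[:,1])<23.5)]
    if len(f)>9: print(n,"blk",len(f),cv2.minAreaRect(f[:,:2].astype(np.float32)))
    f=L[(abs(L[:,0]-50)<45)&(abs(L[:,1]-108)<25)&(L[:,2]>20)&(L[:,2]<120)]
    if len(f)>9: print(n,"foot/leg",len(f),np.round(np.percentile(f,[3,50,97],axis=0),1).tolist())
```

```text
[556.06945493  39.11676806 201.68206935] tcp local 112.96146030471644 0.15005966960311737 [1.78394394 3.24040748 0.5957317 ] 24.99935656785965
side rail 117 [107.3 111.9 121.7] [209.8 214.9 219.2]
side blk 54 ((1.1388845443725586, 1.6457195281982422), (28.688383102416992, 42.85894775390625), 1.6660420894622803)
side foot/leg 176 [[25.9, 87.5, 22.0], [48.5, 94.9, 41.0], [93.4, 125.1, 84.2]]
wrist rail 2700 [107.  113.9 120.2] [210.4 215.6 217.5]
wrist blk 700 ((0.8852367401123047, 0.1894550323486328), (41.97950744628906, 28.249759674072266), 89.92515563964844)
wrist foot/leg 1013 [[26.0, 84.6, 24.1], [45.7, 92.4, 40.2], [93.4, 121.2, 86.9]]
top foot/leg 150 [[25.3, 86.3, 23.1], [42.7, 93.5, 40.1], [92.2, 122.5, 85.6]]
```

View pics/s6.png

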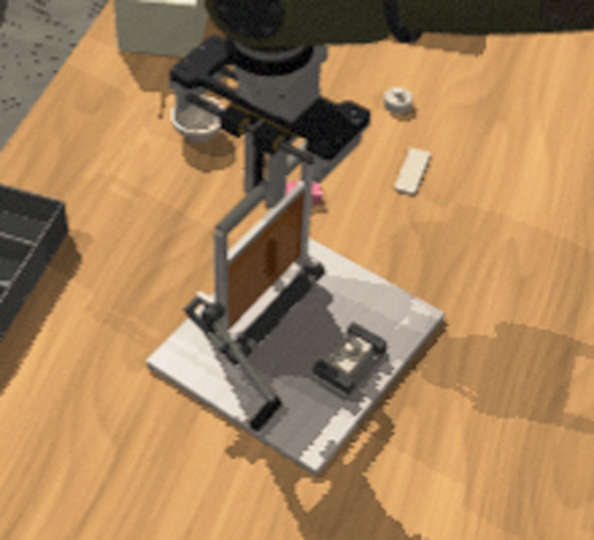

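The side view shows the shield upright at (265,240) with the fingers on its rail. The kickstand foot is just above the plate at (265,412), and the block is on the stage at (350,350). Rail x of about 113.6 gives a lean of about 0.01. I'll hold briefly, then hand in.

Emit:
jog_arm(rows=[0,0,0,0,0,0,1,0,0,0,0,0,0,1,0,0,0,0,0,0,1,0,0,0,0,0,0,1,0,0,0,0,0,0,1,0,0,0,0,0,0,1])

```text
clock: 15.4
eef_pos: [556.0, 39.2, 201.8]
eef_rot: [-3.141, 0.0, 1.275]
wrist_force: [0.9, 2.0, -2.7]
finger_gap: 13.2
finger_force: 25.0
```

```bash
python3 -c "
from cell import manip
s=manip.read_state();print(s['eef_pos'],s['wrist_force'],s['finger_force'],abs(s['qd']).max())
print(manip.sign_off())"
```

```text
[556.00887546  39.17339713 201.76839398] [ 0.86849783  2.04467785 -2.67702616] 24.998893439769745 0.0018207519202431493
the job is handed in; nothing more can be done
None
```

I handed the job in at about 15 s of the 58 s: the block sits on the stage about 1–2 mm off centre and released, the kickstand is snapped fully down, and the shield is held steady by its rail, about 0.01 rad from upright; sign-off returned no verdict.

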